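# Stow the bearing retainer plate in the parts drawer

### The arm

A 7-joint arm with a two-finger parallel gripper is mounted at the origin on the work surface. World frame = base frame: x ahead of the robot, y to its left, z up, the work surface at z = 0. Lengths are in m, angles in rad, forces in N, time in s.
With the tool pointing down it reaches from about 0.425 to 1.025 m from the base axis. Payload 3.6 kg.
Tool frame: the origin (TCP) lies at the very end of the fingers, on their centre line; the grasp point (between the pads) lies tcp_to_grasp behind it (tcp_to_grasp is the distance from the TCP to the grasp point, in m); z points along the fingers, y is the line along which they close (so a half turn about z gives the same grasp; the last joint's range is limited). The gripper opens to 85 mm and grips with 20 to 120 N. Pads are 22 mm wide; open, the fingers measure 114 mm over their backs; the gripper's body (76 mm by 85 mm) begins 54 mm behind the grasp point. The pads swing forward as they close: fully open they stand 13 mm farther back than shut.
Start: joints at [-1.347, 0.591, 0.048, 1.609, -0.033, 0.943, -0.034], TCP at [0.226, 0.689, 0.231] pointing down, gripper open.
Joint ranges: [-2.69, 2.69], [-0.47, 2.24], [-1.27, 1.36], [0.19, 2.51], [-1.53, 4.68], [0.08, 2.07], [-3.09, 3.09]. Speed limits (rad/s): [2.57, 2.57, 3.14, 3.14, 3.14, 3.14, 3.14].

### API

Orientations are given as a 3x3 rotation matrix whose columns are the frame's x, y, z axes.
In Python, from cell import * gives the robot as it stands.
- The arm moves only by the tool step_arm, never from a script. Its argument "rows" is text: rows parted by semicolons, each of 7 numbers parted by spaces: the shift along the world's x, y, z in mm, then the turn, a rotation vector about the world's x, y, z in degrees, then the gripper command: -1 is fully open, 1 is shut, values between are in proportion. A call has 1 to 20 rows; each row shifts and turns the commanded pose from where the row before left it; what a row does not reach is not made up. A row lasts 1/8 s, in which the tool goes at most 62.5 mm and 10.7 degrees, less where a joint would pass 70% of its speed; a pose out of reach is approached as far as the arm can. A call with a gripper value outside its range is refused whole. The fingers move at their own pace and stop on an object; "grip_force" is the grip in N (left out, the last holds). Time passes only in rows, so rows that do not move let the fingers close. It gives the time, the measured TCP pose, the force, the opening and the grip force at its end, in the units of the state.
- observe(): the state, without advancing time (a new reading comes with each control period).
- get_image(name): name is "side" or "top" or "wrist"; returns (picture, depth): 400x640x3 uint8, blue, green, red; 400x640 float32, m along the optical axis (not along the pixel's ray), 0 where there is no reading.
- get_calibration(name): a dict with "fov_y" (degrees; the focal length in pixels is half the picture's height over the tangent of half this angle, whatever the lens; pixels are square), "cx", "cy" (the principal point, pixels), "R" (3x3) and "t" (3): a world point X has camera coordinates R X + t; the wrist camera has in their place "mount" (4x4, takes a point from camera to tool coordinates, whose origin is the TCP and whose axes are the flange's). Camera axes: x right, y down, z forward; pixel columns grow to the right and rows downward; lengths in m; the calibration is good to about 2 mm. A picture is of the moment at which its call begins: read the wrist's pose just before it. get_calibration takes no time and is no camera call.
- close_job(): hands the job in; it is judged then, once.
The state is a dict: "time_s": time; "joint_positions": joint angles; "joint_vel": joint speeds; "effort": joint torques, N m; "eef_pos": TCP position; "orientation": TCP orientation; "wrist_force": force on the tool from outside, world axes, zero at the start; "ft_torque": the same for the moment, N m; "width": finger opening in m; "gripper_force": force on a finger pad.
Only numpy, scipy, OpenCV 4.12 (cv2) and the standard library are available. Lean on these libraries where they do the work, as an engineer would, in place of code of your own. Each camera call takes 0.05 s, during which the arm holds its last target. There are 200 camera calls.

### The job

Take the oblong bearing retainer plate off the turntable and lay it flat in the open drawer of the small parts cabinet; do not drop it in. Let go of it, then slide that drawer fully shut without slamming it.

Things in the scene. Friction and masses are not known exactly. Their poses are not given: they have to be found in the camera images.
- plate: Flat oblong bronze-coloured plate, 74 x 40 x 10 mm, 0.15 kg, 24 mm hole amid; grip across its straight long sides, 40 mm apart. Origin: centre of underside; x lengthwise, z up. Lies flat on a fixed wooden turntable (400 mm wide, top 30 mm above counter) among an alternator (156 mm wide, 118 tall), 2 hex nuts, a green cap and a round bronze ring (all under 36 mm tall), 80 mm or more apart.
- cabinet_drawer0 (a joint): How far the upper drawer of the small grey two-drawer cabinet is pulled out (m): 0 is fully shut, against a stop; larger is further out, towards the robot. Starts 0.12 to 0.15. Slides on light friction (1 N plus 4 N per m/s). The cabinet is fixed to the counter, 260 mm deep, 240 wide, 134 high; its lower drawer is shut.
- drawer_spot (a point): Point on the inner floor of the open upper drawer, 77 mm above the counter, midway across, 56 mm behind the front wall's inner face; moves with the drawer. x points into the cabinet (shutting), y to the left seen from the robot, z up. Drawer empty, 198 mm wide inside; side walls rise 35 mm above the floor, front panel 45 mm. At the start open to above from 56 mm before to 58 mm behind it.
- cabinet_drawer0_handle (a point): Middle of the upper drawer's bar handle, 98 mm above the counter: a level round bar, 11 mm thick, 120 mm long along y, its axis 35 mm in front of the drawer's front panel. Axes as the drawer's (x into the cabinet); pushing the bar along x shuts the drawer, which carries it along. The shut lower drawer has a like handle 55 mm lower.

How it is judged:
By the outcome, as a careful person would: the job done as asked, in the order asked, and still so for the second after the job is handed in, with the robot touching nothing.
It also fails if it takes over 51 s, if anything falls off the work surface, if the arm or the gripper's body presses on something with over 40 N, if the wrist force passes 120 N, or if a joint passes its speed limit or range.

## Working session

There is one attempt and no reset: what is moved stays moved. The work goes in short steps, Python scripts to look and compute and a tool call to move; the robot and the scene stay as the last step left them, time stands still between calls to the robot, and variables do not carry over. Pictures are saved under pics/ and viewed, at most 10 in all, crops included, and the job is handed in when it is done.

Besides the shell and the picture viewer there is one more tool, called after "Call:" as name(argument=value, ...), one argument or row to a line, values as JSON. step_arm: Moves the arm, as the interface text tells. Its arguments: {"type":"object","properties":{"rows":{"type":"string"},"grip_force":{"type":"number"}},"required":["rows"]}

```bash
mkdir -p pics
cat > h.py <<'E'
from cell import *
import numpy as np, cv2
def cam(n):
    c=get_calibration(n); f=200/np.tan(np.radians(c["fov_y"])/2); return c,f
def snap(n):
    s=observe(); im,d=get_image(n); return s,im,d
def pose(n,s=None):
    c,f=cam(n)
    if "R" in c: R=np.array(c["R"]);t=np.array(c["t"]); return f,c["cx"],c["cy"],R.T,-R.T@t
    M=np.array(c["mount"]);Rt=np.array(s["orientation"]);p=np.array(s["eef_pos"])
    return f,c["cx"],c["cy"],Rt@M[:3,:3],Rt@M[:3,3]+p
def ray(n,u,v,z,s=None):
    f,cx,cy,R,o=pose(n,s); d=R@np.array([(u-cx)/f,(v-cy)/f,1]); return o+d*(z-o[2])/d[2]
def cloud(n,d,s=None):
    f,cx,cy,R,o=pose(n,s); v,u=np.mgrid[:d.shape[0],:d.shape[1]]
    P=np.stack([(u-cx)/f*d,(v-cy)/f*d,d],-1); return P@R.T+o
E
python3 - <<'E'
from h import *
for n in("top","side"):
    s,im,d=snap(n); cv2.imwrite(f"pics/{n}0.png",im); np.save(f"{n}0.npy",d)
    print(n,get_calibration(n))
print(observe()); print(get_calibration("wrist"))
try: print(tcp_to_grasp)
except Exception as e: print(e)
E
```

```text
top {'fov_y': 51.68752750155197, 'cx': 321.8261814983558, 'cy': 198.40642020403817, 'R': array([[ 0.01021073, -0.99994543, -0.00220697],
       [-0.9805116 , -0.0095792 , -0.19622755],
       [ 0.1961957 ,  0.00416759, -0.9805559 ]]), 't': array([0.00321219, 0.62088947, 1.00642232])}
side {'fov_y': 54.07173822242644, 'cx': 314.52462028144345, 'cy': 195.56516976989025, 'R': array([[ 0.91172482, -0.41002299, -0.0252786 ],
       [-0.24480827, -0.4928783 , -0.83494904],
       [ 0.32988903,  0.76743217, -0.54974639]]), 't': array([-0.5446284 ,  0.22719367,  0.70539642])}
{'time_s': 0.1, 'joint_positions': array([-1.34750003,  0.59206426,  0.04826719,  1.60970812, -0.03327311,
        0.94270133, -0.03372415]), 'joint_vel': array([-0.00273393, -0.00204037,  0.00010373, -0.00129208,  0.00163349,
        0.00016297, -0.00041528]), 'effort': array([ 4.42551129e-03, -5.50002873e+01,  1.55305345e+00, -1.98826003e+01,
        9.73569404e-03,  3.76157157e-03,  2.40009591e-06]), 'eef_pos': array([0.22559447, 0.68821213, 0.23022241]), 'orientation': array([[-9.50270252e-01,  3.11426016e-01, -5.32827663e-04],
       [ 3.11426449e-01,  9.50268138e-01, -2.00804827e-03],
       [-1.19029321e-04, -2.07412516e-03, -9.99997842e-01]]), 'wrist_force': array([0.71313351, 0.30256459, 0.53701541]), 'ft_torque': array([-0.00038848,  0.0501384 , -0.0228096 ]), 'gripper_force': 0.0, 'width': 0.08545204497098133}
{'fov_y': 61.8440236870699, 'cx': 319.0389116783573, 'cy': 202.31258102273063, 'mount': array([[-2.82133811e-04, -9.58787800e-01, -2.84122993e-01,
         7.17751286e-02],
       [ 9.99999704e-01, -6.69629098e-05, -7.67028757e-04,
         1.31164908e-03],
       [ 7.16392112e-04, -2.84123125e-01,  9.58787535e-01,
        -1.41929887e-01],
       [ 0.00000000e+00,  0.00000000e+00,  0.00000000e+00,
         1.00000000e+00]])}
0.0187
```

View pics/top0.png

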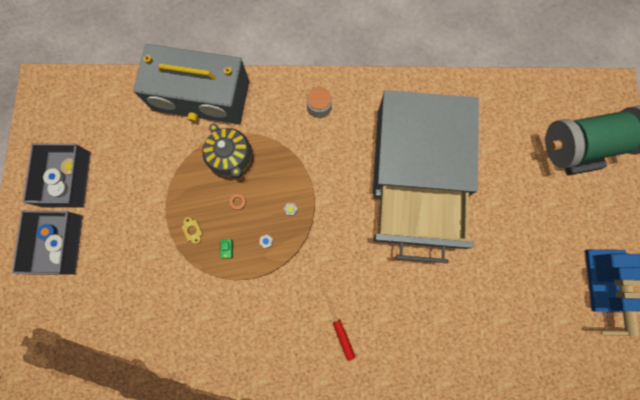

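View pics/side0.png

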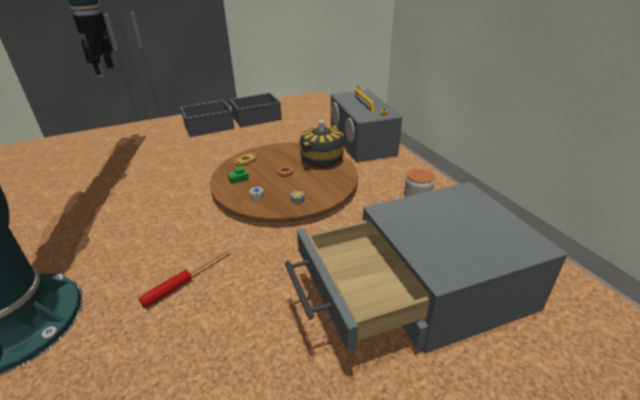

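The plate is at about (191,230) in the top view. The open drawer's inside spans about (384–465, 188–238), with its handle at (421,259). Next I'll measure both.

Run:
```python
from h import *
im=cv2.imread("pics/top0.png"); d=np.load("top0.npy"); P=cloud("top",d)
hsv=cv2.cvtColor(im,cv2.COLOR_BGR2HSV)
print("hsv plate",hsv[222,191],hsv[229,185], "wood",hsv[250,200])
m=((hsv[...,0]>18)&(hsv[...,0]<32)&(hsv[...,1]>120)&(hsv[...,2]>110)).astype(np.uint8)
roi=np.zeros_like(m); roi[212:250,175:208]=1; m*=roi
c=max(cv2.findContours(m,0,1)[0],key=cv2.contourArea)[:,0]
W=np.array([ray("top",u,v,0.04)[:2] for u,v in c])
r=cv2.minAreaRect((W*1000).astype(np.float32)); print("plate",r,cv2.contourArea(c)); print(cv2.boxPoints(r))
print("plate z",np.median(P[...,2][m>0]))
for n,u,v in[("floor",423,213),("frontL",379,240),("frontR",470,244),("hL",397,259),("hR",447,261),("cabTL",384,94),("cabFL",380,185),("cabFR",476,190),("cabTR",477,97),("frontmid",423,242)]:
    print(n,P[v,u].round(4))
print("ray handle",ray("top",397,258.5,.098),ray("top",447,260.5,.098))
h=P[...,2]; reg=(h>0.09)&(h<0.112)&(P[...,0]<0.5)&(P[...,1]<-0.1)&(P[...,1]>-.45)
print("handle pts",reg.sum(),P[reg].mean(0),P[reg].min(0),P[reg].max(0))
for z0,z1 in((.113,.127),(.13,.14),(.07,.084)):
    reg=(h>z0)&(h<z1)&(P[...,1]<-0.1)&(P[...,1]>-.5)&(P[...,0]<.9)
    q=P[reg]; r=cv2.minAreaRect((q[:,:2]*1000).astype(np.float32)); print(z0,reg.sum(),r,np.median(q[:,2]),q.min(0),q.max(0))
```

```text
hsv plate [ 25 136 203] [ 22 154 202] wood [ 15 157 158]
plate ((538.407470703125, 347.398681640625), (75.46778106689453, 42.67588806152344), 28.018095016479492) 351.0
[[495.0725  348.5103 ]
 [515.1195  310.83606]
 [581.74243 346.28705]
 [561.69543 383.9613 ]]
plate z 0.03906397387888383
floor [ 0.583  -0.2475  0.0745]
frontL [ 0.5097 -0.1297  0.1126]
frontR [ 0.5017 -0.3459  0.1193]
hL [ 0.4709 -0.1923 -0.0022]
hR [ 0.4617 -0.2941  0.1023]
cabTL [ 0.8766 -0.1454  0.1363]
cabFL [ 0.6453 -0.1342  0.1148]
cabFR [ 0.6314 -0.3643  0.1306]
cabTR [ 0.8729 -0.3817  0.1316]
frontmid [ 0.5055 -0.2344  0.1173]
ray handle [ 0.4667213  -0.17451746  0.098     ] [ 0.46314186 -0.29542693  0.098     ]
handle pts 363 [ 0.47375107 -0.24194414  0.10186819] [ 0.45720504 -0.34888816  0.09014277] [ 0.49976512 -0.1690253   0.1114176 ]
0.113 866 ((691.4814453125, -249.32452392578125), (239.38731384277344, 380.88555908203125), 85.7019271850586) 0.12054042923242192 [ 0.49420338 -0.36460173  0.11300385] [ 0.89032272 -0.11933185  0.126993  ]
0.13 9109 ((759.1876831054688, -255.19992065429688), (241.179931640625, 247.50115966796875), 85.60094451904297) 0.134296570193152 [ 0.62760956 -0.38397417  0.13000198] [ 0.890223   -0.12681028  0.13999213]
0.07 3762 ((688.20947265625, -248.61785888671875), (238.343994140625, 374.3071594238281), 85.80506896972656) 0.07697121704549326 [ 0.4948545  -0.36368842  0.07009506] [ 0.88354561 -0.11927647  0.08389107]
```

Call:
step_arm(
  rows="26 -28.4 -5 0 0 3.85 -0.18; 26 -28.4 -5 0 0 3.85 -0.18; 26 -28.4 -5 0 0 3.85 -0.18; 26 -28.4 -6 0 0 3.85 -0.18; 26 -28.4 -6 0 0 3.85 -0.18; 26 -28.4 -6 0 0 3.85 -0.18; 26 -28.4 -6 0 0 3.85 -0.18; 26 -28.4 -6 0 0 3.85 -0.18; 26 -28.4 -6 0 0 3.85 -0.18; 26 -28.4 -6 0 0 3.85 -0.18; 26 -28.4 -6 0 0 3.85 -0.18; 26 -28.6 -7 0 0 3.85 -0.18; 0 0 0 0 0 0 -0.18; 0 0 0 0 0 0 -0.18",
)

```text
time_s: 1.85
eef_pos: [0.5371, 0.3484, 0.161]
orientation: [[-0.883, -0.47, -0.001], [-0.47, 0.883, 0.0], [0.001, 0.001, -1.0]]
wrist_force: [-1.5, 0.3, 0.0]
width: 0.0502
gripper_force: 0.0
```

Run:
```python
from h import *
s,im,d=snap("wrist"); cv2.imwrite("pics/w1.png",im); np.save("w1.npy",d); np.savez("w1s.npz",eef_pos=s["eef_pos"],orientation=s["orientation"])
print(s["eef_pos"],s["orientation"],s["width"],s["joint_positions"].round(2),s["wrist_force"])
hsv=cv2.cvtColor(im,cv2.COLOR_BGR2HSV); P=cloud("wrist",d,s)
m=((P[...,2]>.035)&(P[...,2]<.046)&(np.hypot(P[...,0]-.538,P[...,1]-.347)<.06)).astype(np.uint8)
c=max(cv2.findContours(m,0,1)[0],key=cv2.contourArea)[:,0]
W=np.array([ray("wrist",u,v,0.04,s)[:2] for u,v in c])
print("depth",cv2.minAreaRect((W*1000).astype(np.float32)),np.median(P[...,2][m>0]))
m=((hsv[...,0]>18)&(hsv[...,0]<32)&(hsv[...,1]>120)&(hsv[...,2]>90)).astype(np.uint8)
m=cv2.morphologyEx(m,cv2.MORPH_OPEN,np.ones((3,3)))
c=max(cv2.findContours(m,0,1)[0],key=cv2.contourArea)[:,0]
W=np.array([ray("wrist",u,v,0.04,s)[:2] for u,v in c])
print("colour",cv2.minAreaRect((W*1000).astype(np.float32)),c.min(0),c.max(0))
```

```text
[0.53714579 0.34844805 0.16102371] [[-8.82659535e-01 -4.70011780e-01 -1.03508966e-03]
 [-4.70012366e-01  8.82659735e-01  4.08982579e-04]
 [ 7.21405333e-04  8.47497312e-04 -9.99999381e-01]] 0.05018042469661858 [-0.53  0.57 -0.16  1.86  0.13  0.73  1.29] [-1.45212845  0.34528703  0.01180399]
depth ((536.613525390625, 349.0016174316406), (73.43650817871094, 39.6794319152832), 26.852785110473633) 0.03930695643827381
colour ((818.0350952148438, 183.15765380859375), (38.455055236816406, 14.094220161437988), 46.49584197998047) [ 15 349] [ 43 382]
```

View pics/w1.png

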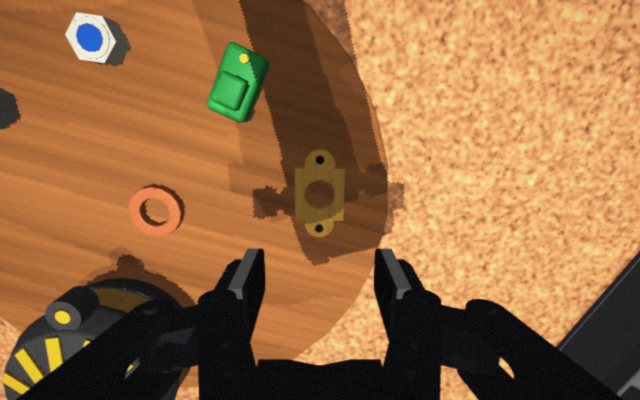

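The wrist view shows the plate centred at (319,195) and aligned with the fingers, whose tips are at (255,250) and (385,250). I'll check how high the fingertips really are.

Run:
```python
from h import *
d=np.load("w1.npy"); s=np.load("w1s.npz"); P=cloud("wrist",d,s)
Q=(P-s["eef_pos"])@s["orientation"]
for a,b in((225,320),(320,420)):
    q=Q[240:310,a:b].reshape(-1,3); q=q[(q[:,2]<.03)&(q[:,2]>-.1)]
    print(len(q),np.percentile(q[:,2],[50,95,98,100]).round(4), q[q[:,2]>np.percentile(q[:,2],95)].mean(0))
```

```text
2146 [-0.0271 -0.008  -0.0052 -0.0024] [ 0.00046722 -0.02506355 -0.00576489]
2320 [-0.0283 -0.0082 -0.0055 -0.002 ] [ 0.00077248  0.02645374 -0.00593581]
```

Call:
step_arm(
  rows="-0.5 0.5 -25 0 0 -1.2 -0.18; 0 0 -30 0 0 0 -0.18; 0 0 -30 0 0 0 -0.18; 0 0 -25 0 0 0 -0.18; 0 0 -12 0 0 0 -0.18; 0 0 -6 0 0 0 -0.18; 0 0 -2 0 0 0 -0.18; 0 0 0 0 0 0 -0.18",
)

```text
time_s: 2.9
eef_pos: [0.5378, 0.3488, 0.032]
orientation: [[-0.892, -0.452, 0.001], [-0.452, 0.892, 0.001], [-0.001, 0.0, -1.0]]
wrist_force: [-0.5, -1.0, -0.3]
width: 0.0506
gripper_force: 0.0
```

Call:
step_arm(
  rows="-1 0 -1.5 0 0 0 -0.18; 0 0 0 0 0 0 0.2; 0 0 0 0 0 0 0.4; 0 0 0 0 0 0 0.4; 0 0 0 0 0 0 0.4; 0 0 0 0 0 0 0.4",
  grip_force=45,
)

```text
time_s: 3.65
eef_pos: [0.5366, 0.3487, 0.0304]
orientation: [[-0.892, -0.452, 0.001], [-0.452, 0.892, 0.0], [-0.001, 0.0, -1.0]]
wrist_force: [-0.2, -0.9, 5.7]
width: 0.0387
gripper_force: 46.2
```

Call:
step_arm(
  rows="0 0 10 0 0 0 0.4; 0 0 25 0 0 0 0.4; 0 0 35 0 0 0 0.4; 0 0 35 0 0 0 0.4; 0 -20 35 0 0 -2 0.4; 0 -40 30 0 0 -2 0.4; 0 -45 20 0 0 -2 0.4; 0 -45 10 0 0 -2 0.4; 0 -45 0 0 0 -2 0.4; 0 -45 0 0 0 -2 0.4; 0 -45 0 0 0 -2 0.4; 0 -45 0 0 0 -2 0.4; 0 -45 0 0 0 -2 0.4; 0 -45 0 0 0 -2 0.4; 1 -45 0 0 0 -2 0.4; 1 -45 0 0 0 -3 0.4; 1 -45 0 0 0 -3 0.4; 1 -30 0 0 0 -3 0.4; 1 -5 0 0 0 -2 0.4; 0 0 0 0 0 0 0.4",
)

```text
time_s: 6.15
eef_pos: [0.5415, -0.2401, 0.2296]
orientation: [[-0.994, 0.106, -0.0], [0.106, 0.994, 0.001], [0.001, 0.001, -1.0]]
wrist_force: [-1.0, 0.8, -0.6]
width: 0.0386
gripper_force: 45.6
```

Run:
```python
from h import *
s,im,d=snap("wrist"); cv2.imwrite("pics/w2.png",im); np.save("w2.npy",d); np.savez("w2s.npz",eef_pos=s["eef_pos"],orientation=s["orientation"])
print(s["eef_pos"],s["orientation"],s["width"],s["joint_positions"].round(2),s["wrist_force"])
```

```text
[ 0.5415104  -0.240111    0.22957096] [[-9.94358936e-01  1.06066576e-01 -4.33846009e-04]
 [ 1.06065889e-01  9.94358145e-01  1.38096378e-03]
 [ 5.77872412e-04  1.32715741e-03 -9.99998952e-01]] 0.03858125169361376 [ 0.3   0.43  0.05  1.92 -0.03  0.8   1.84] [-1.02288111  0.78325883 -0.6315829 ]
```

View pics/w2.png

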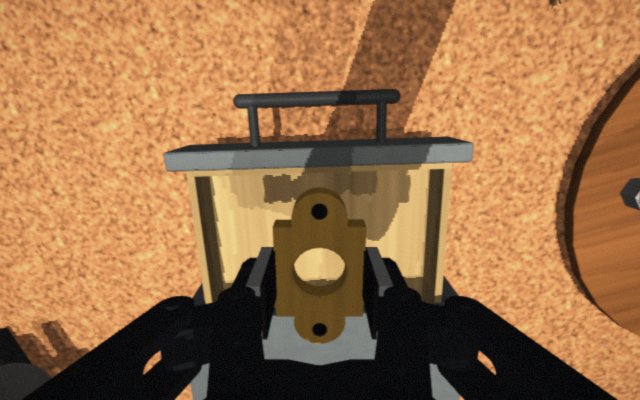

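The wrist view shows the plate held level at (320,262). The drawer front panel runs from (167,160) to (472,150), the handle bar from (240,101) to (396,96), and the inner side walls are at x≈212 and x≈428.

Run:
```python
from h import *
s=np.load("w2s.npz"); d=np.load("w2.npy"); P=cloud("wrist",d,s)
r=lambda u,v,z:ray("wrist",u,v,z,s)
for n,a,b,z in(("outer",(167,153),(472,141),.122),("inner",(167,169),(472,161),.122),("bar",(240,101),(396,96),.098)):
    A,B=r(*a,z),r(*b,z); D=B-A; print(n,A,B,"mid",(A+B)/2,"len",np.hypot(*D[:2]),"yaw",np.degrees(np.arctan2(-D[0],D[1])))
print("walls floor L/R", r(232,230,.077),r(427,230,.077))
print("bar z",[P[v,318].round(4) for v in(97,98,99)],"panel z",P[157,250],"floor z",P[240,245],P[180,360])
# inner face: find depth jump from panel top to floor
for u in(230,270,400,420):
    z=P[140:190,u,2]; print(u,[(140+i,z[i].round(3),P[140+i,u,0].round(3)) for i in range(0,40,4)])
# plate pose in tool frame
Q=(P-s["eef_pos"])@s["orientation"]
m=((Q[...,2]>-.03)&(Q[...,2]<.01)&(abs(Q[...,1])<.0185)&(abs(Q[...,0])<.05)); m[:185]=0
q=Q[m]; print("plate",q.min(0),q.max(0),np.median(q,0))
a=np.c_[q[:,:2],np.ones(len(q))]; print("tilt",np.degrees(np.linalg.lstsq(a,q[:,2],rcond=None)[0][:2]))
```

```text
outer [ 0.49367917 -0.34802105  0.122     ] [ 0.50897863 -0.12175923  0.122     ] mid [ 0.5013289  -0.23489014  0.122     ] len 0.22677849478099302 yaw -3.8683604749817557
inner [ 0.50554356 -0.35085998  0.122     ] [ 0.52397587 -0.12142028  0.122     ] mid [ 0.51475971 -0.23614013  0.122     ] len 0.2301788968727092 yaw -4.593058822833069
bar [ 0.46204951 -0.29278237  0.098     ] [ 0.47131414 -0.17101947  0.098     ] mid [ 0.46668182 -0.23190092  0.098     ] len 0.12211485103957616 yaw -4.351105374347435
walls floor L/R [ 0.57549224 -0.32512607  0.077     ] [ 0.59508294 -0.14228423  0.077     ]
bar z [array([ 0.4657, -0.2317,  0.1028]), array([ 0.4664, -0.2317,  0.1031]), array([ 0.4671, -0.2318,  0.1031])] panel z [ 0.50325627 -0.28694886  0.12180823] floor z [ 0.58711157 -0.31484915  0.07632025] [ 0.54016118 -0.20168817  0.077288  ]
230 [(140, np.float64(-0.0), np.float64(0.498)), (144, np.float64(0.079), np.float64(0.496)), (148, np.float64(0.109), np.float64(0.496)), (152, np.float64(0.12), np.float64(0.498)), (156, np.float64(0.12), np.float64(0.501)), (160, np.float64(0.12), n
[... 999 characters left out ...]
4(0.526)), (172, np.float64(0.076), np.float64(0.537)), (176, np.float64(0.076), np.float64(0.541))]
420 [(140, np.float64(0.094), np.float64(0.508)), (144, np.float64(0.119), np.float64(0.508)), (148, np.float64(0.121), np.float64(0.51)), (152, np.float64(0.121), np.float64(0.513)), (156, np.float64(0.121), np.float64(0.516)), (160, np.float64(0.122), np.float64(0.519)), (164, np.float64(0.111), np.float64(0.524)), (168, np.float64(0.111), np.float64(0.528)), (172, np.float64(0.076), np.float64(0.539)), (176, np.float64(0.076), np.float64(0.543))]
plate [-0.03826924 -0.01849738 -0.02994672] [0.03649247 0.01849669 0.00209476] [ 0.00341566 -0.00036339 -0.00886271]
tilt [0.44605853 4.61632241]
```

Call:
step_arm(
  rows="20 0 0 0 0 1.7 0.4; 18.5 -0.4 -10 0 0 0 0.4; 0 0 -25 0 0 0 0.4; 0 0 -30 0 0 0 0.4; 0 0 -30 0 0 0 0.4; 0 0 -25 0 0 0 0.4; 0 0 -15 0 0 0 0.4; 0 0 -8 0 0 0 0.4; 0 0 -3 0 0 0 0.4; 0 0 0 0 0 0 0.4; 0 0 0 0 0 0 0.4",
)

```text
time_s: 7.58
eef_pos: [0.5804, -0.2422, 0.0846]
orientation: [[-0.997, 0.078, 0.001], [0.078, 0.997, -0.001], [-0.002, -0.0, -1.0]]
wrist_force: [-1.1, -1.1, -1.1]
width: 0.0388
gripper_force: 45.6
```

Call:
step_arm(
  rows="0 0 -3 0 0 0 0.4; 0 0 -2 0 0 0 0.4; 0 0 -1.5 0 0 0 0.4; 0 0 0 0 0 0 0.4",
)

```text
time_s: 8.07
eef_pos: [0.58, -0.242, 0.0775]
orientation: [[-0.997, 0.077, 0.0], [0.077, 0.997, -0.0], [-0.0, -0.0, -1.0]]
wrist_force: [-0.6, 0.3, 0.3]
width: 0.0383
gripper_force: 45.8
```

Call:
step_arm(
  rows="0 0 -0.7 0 0 0 0.4; 0 0 0 0 0 0 0.4",
)

```text
time_s: 8.32
eef_pos: [0.5805, -0.242, 0.0774]
orientation: [[-0.997, 0.078, 0.001], [0.078, 0.997, -0.0], [-0.001, -0.0, -1.0]]
wrist_force: [-0.5, 0.6, 4.2]
width: 0.0388
gripper_force: 46.3
```

Call:
step_arm(
  rows="0 0 0 0 0 0 0.05; 0 0 0 0 0 0 -0.1; 0 0 0 0 0 0 -0.3; 0 0 0 0 0 0 -0.3; 0 0 5 0 0 0 -0.3; 0 0 15 0 0 0 -0.3; 0 0 30 0 0 0 -0.3; 0 0 35 0 0 0 -0.3; 0 0 40 0 0 0 -0.3; -20 0 30 0 0 0 -0.3; -20 0 0 0 0 0 -0.3; 0 0 0 0 0 0 -0.3; 0 0 0 0 0 0 -0.3",
)

```text
time_s: 9.95
eef_pos: [0.5406, -0.2418, 0.232]
orientation: [[-0.997, 0.077, 0.001], [0.077, 0.997, -0.0], [-0.001, 0.0, -1.0]]
wrist_force: [0.4, 0.8, 0.4]
width: 0.0552
gripper_force: 0.0
```

Run:
```python
from h import *
s,im,d=snap("wrist"); cv2.imwrite("pics/w3.png",im)
print(s["eef_pos"],s["width"],s["joint_positions"].round(2)); P=cloud("wrist",d,s)
m=((P[...,2]>.082)&(P[...,2]<.095)&(abs(P[...,0]-.58)<.05)&(abs(P[...,1]+.242)<.04)).astype(np.uint8)
q=P[m>0]; print(len(q),q.min(0),q.max(0),np.median(q,0))
A,B=[ray("wrist",u,v,.098,s) for u,v in((0,0),(639,0))]; print(A,B)
```

```text
[ 0.54061536 -0.24182194  0.23197186] 0.055239272138979986 [ 0.31  0.42  0.05  1.92 -0.03  0.8   1.87]
2202 [ 0.54444436 -0.26183478  0.08202099] [ 0.61839976 -0.21959979  0.08868573] [ 0.57915639 -0.24059174  0.0863346 ]
[ 0.37924861 -0.46215838  0.098     ] [0.41554593 0.00304367 0.098     ]
```

View pics/w3.png

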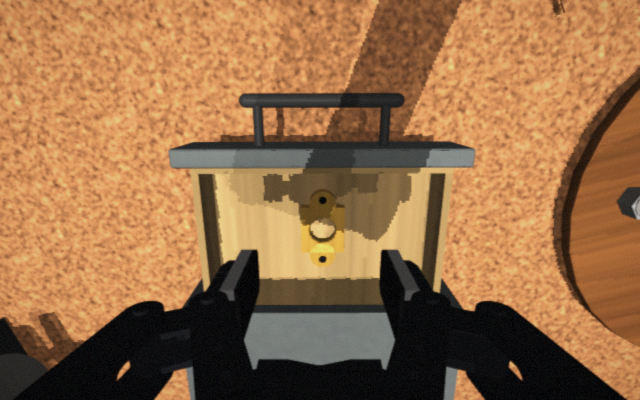

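The plate lies flat at (322,230), clear of the walls. Next I'll go in front of the handle with the fingers shut.

Call:
step_arm(
  rows="-30 3 0 0 0 0 0.5; -40 5 0 0 0 0 1; -40 5 0 0 0 0 1; 0 0 -20 0 0 0 1; 0 0 -35 0 0 0 1; 0 0 -40 0 0 0 1; 0 0 -35 0 0 0 1; 0 0 -15 0 0 0 1; 0 0 -7 0 0 0 1; 0 0 0 0 0 0 1; 0 0 0 0 0 0 1",
  grip_force=30,
)

```text
time_s: 11.38
eef_pos: [0.4306, -0.2293, 0.0805]
orientation: [[-0.997, 0.078, 0.002], [0.078, 0.997, -0.001], [-0.002, -0.001, -1.0]]
wrist_force: [-0.3, -0.3, 0.2]
width: -0.0
gripper_force: 0.0
```

Approach slowly, then push.

Call:
step_arm(
  rows="4 -0.3 0 0 0 0 1; 4 -0.3 0 0 0 0 1; 4 -0.3 0 0 0 0 1; 4 -0.3 0 0 0 0 1; 4 -0.3 0 0 0 0 1; 4 -0.3 0 0 0 0 1; 5 -0.4 0 0 0 0 1; 6 -0.45 0 0 0 0 1; 7 -0.5 0 0 0 0 1; 7 -0.5 0 0 0 0 1; 7 -0.5 0 0 0 0 1; 7 -0.5 0 0 0 0 1; 7 -0.5 0 0 0 0 1; 7 -0.5 0 0 0 0 1; 7 -0.5 0 0 0 0 1; 7 -0.5 0 0 0 0 1",
)

```text
time_s: 13.38
eef_pos: [0.5213, -0.2357, 0.0796]
orientation: [[-0.997, 0.078, 0.0], [0.078, 0.997, -0.0], [-0.0, -0.0, -1.0]]
wrist_force: [-0.6, -0.8, -0.9]
width: -0.0004
gripper_force: 0.6
```

Run:
```python
from h import *
s,im,d=snap("top"); cv2.imwrite("pics/t2.png",im[60:300,330:530].repeat(2,0).repeat(2,1)); P=cloud("top",d)
print(s["eef_pos"],s["wrist_force"]); 
for u in (383,390,460,468): print([(P[v,u]*1000).round().tolist() for v in range(185,245,6)])
```

```text
[ 0.52130692 -0.2357267   0.07959429] [-0.56491342 -0.75130003 -0.91003984]
[[646.0, -142.0, 112.0], [631.0, -142.0, 110.0], [616.0, -141.0, 112.0], [601.0, -141.0, 110.0], [584.0, -139.0, 122.0], [588.0, -157.0, 3.0], [573.0, -157.0, -1.0], [556.0, -156.0, -1.0], [540.0, -156.0, -0.0], [524.0, -156.0, -1.0]]
[[644.0, -157.0, 123.0], [639.0, -165.0, 78.0], [624.0, -165.0, 75.0], [600.0, -158.0, 114.0], [584.0, -156.0, 124.0], [589.0, -176.0, -2.0], [573.0, -176.0, -2.0], [557.0, -176.0, -3.0], [540.0, -174.0, 2.0], [524.0, -174.0, 0.0]]
[[643.0, -325.0, 134.0], [640.0, -343.0, 78.0], [555.0, -229.0, 414.0], [539.0, -218.0, 445.0], [524.0, -209.0, 470.0], [511.0, -200.0, 496.0], [498.0, -192.0, 518.0], [487.0, -185.0, 537.0], [476.0, -179.0, 556.0], [467.0, -173.0, 571.0]]
[[643.0, -344.0, 135.0], [630.0, -346.0, 126.0], [642.0, -392.0, -4.0], [539.0, -232.0, 443.0], [523.0, -219.0, 477.0], [509.0, -208.0, 508.0], [497.0, -199.0, 530.0], [485.0, -191.0, 552.0], [475.0, -184.0, 571.0], [465.0, -178.0, 587.0]]
```

View pics/t2.png

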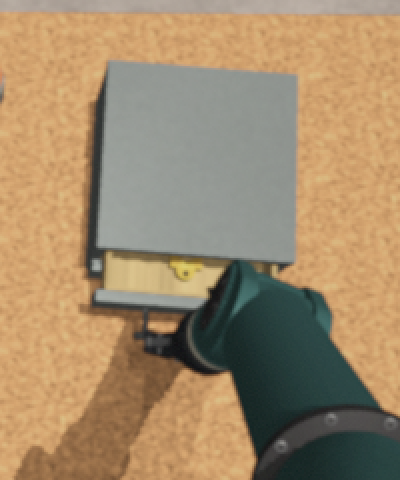

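The top view crop shows the panel moved in roughly 70 mm, with the plate still lying in the drawer. I'll continue and slow down near the stop.

Call:
step_arm(
  rows="6 -0.45 0 0 0 0 1; 6 -0.45 0 0 0 0 1; 6 -0.45 0 0 0 0 1; 6 -0.45 0 0 0 0 1; 5 -0.4 0 0 0 0 1; 4 -0.3 0 0 0 0 1; 3 -0.23 0 0 0 0 1; 2 -0.15 0 0 0 0 1; 2 -0.15 0 0 0 0 1; 2 -0.15 0 0 0 0 1; 2 -0.15 0 0 0 0 1",
)

```text
time_s: 14.8
eef_pos: [0.5649, -0.2389, 0.0796]
orientation: [[-0.997, 0.078, -0.0], [0.078, 0.997, 0.0], [0.0, 0.0, -1.0]]
wrist_force: [-2.0, -0.1, 1.2]
width: 0.0003
gripper_force: 0.5
```

Call:
step_arm(
  rows="2 -0.15 0 0 0 0 1; 2 -0.15 0 0 0 0 1; 2 -0.15 0 0 0 0 1; 2 -0.15 0 0 0 0 1",
)

```text
time_s: 15.3
eef_pos: [0.5696, -0.2393, 0.0792]
orientation: [[-0.997, 0.078, -0.007], [0.078, 0.997, 0.002], [0.007, 0.001, -1.0]]
wrist_force: [-8.2, 0.6, 5.8]
width: 0.0001
gripper_force: 4.0
```

Call:
step_arm(
  rows="1 -0.08 0 0 0 0 1; 1 -0.08 0 0 0 0 1; 0 0 0 0 0 0 1; 0 0 0 0 0 0 1",
)

```text
time_s: 15.8
eef_pos: [0.5695, -0.2393, 0.079]
orientation: [[-0.997, 0.079, -0.01], [0.079, 0.997, 0.002], [0.01, 0.002, -1.0]]
wrist_force: [-8.8, 1.5, 5.7]
width: -0.0002
gripper_force: 4.5
```

Run:
```python
from h import *
s,im,d=snap("side"); cv2.imwrite("pics/s2.png",im[160:380,240:600].repeat(2,0).repeat(2,1))
print(s["eef_pos"],s["wrist_force"])
```

```text
[ 0.56951653 -0.23926803  0.07902772] [-8.84608495  1.51495879  5.70063586]
```

View pics/s2.png

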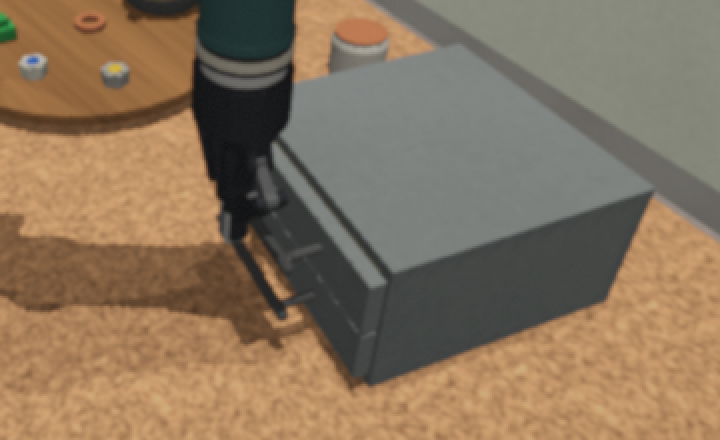

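The crop shows the upper front panel lined up with the shut lower one at (370,330). I'll push once more, firmly, to confirm the stop.

Call:
step_arm(
  rows="3 -0.23 0 0 0 0 1; 3 -0.23 0 0 0 0 1; 0 0 0 0 0 0 1",
)

```text
time_s: 16.23
eef_pos: [0.5694, -0.2393, 0.0782]
orientation: [[-0.997, 0.08, -0.022], [0.08, 0.997, 0.005], [0.022, 0.003, -1.0]]
wrist_force: [-16.0, 2.2, 10.8]
width: -0.0001
gripper_force: 8.5
```

Call:
step_arm(
  rows="-6 0.5 0 0 0 0 1; -10 0.8 0 0 0 0 1; -20 1.5 0 0 0 0 1; -25 2 0 0 0 0 1; -25 2 0 0 0 0 1; -20 1.5 20 0 0 0 1; 0 0 40 0 0 0 1; 0 10 50 0 0 0 1; 0 50 40 0 0 0 1; 0 55 20 0 0 0 1; 0 55 0 0 0 0 1; 0 55 0 0 0 0 1; 0 0 0 0 0 0 1; 0 0 0 0 0 0 1",
)

```text
time_s: 17.98
eef_pos: [0.4757, -0.0082, 0.2491]
orientation: [[-0.997, 0.077, 0.002], [0.077, 0.997, -0.0], [-0.002, -0.0, -1.0]]
wrist_force: [-0.0, -0.3, -0.2]
width: -0.0003
gripper_force: 0.0
```

Run:
```python
from h import *
s,im,d=snap("side"); s2,im2,d2=snap("top")
a=im[180:400,270:580].repeat(2,0).repeat(2,1); b=im2[70:290,355:500].repeat(2,0).repeat(2,1)
h=max(a.shape[0],b.shape[0]); o=np.zeros((h,a.shape[1]+b.shape[1],3),np.uint8); o[:a.shape[0],:a.shape[1]]=a;o[:b.shape[0],a.shape[1]:]=b
o=cv2.resize(o,None,fx=.85,fy=.85); cv2.imwrite("pics/f.png",o); print(o.shape,s["eef_pos"],s["wrist_force"])
P=cloud("top",d2); h=P[...,2]
r=(h>.092)&(h<.108)&(P[...,0]<.62)&(P[...,0]>.45)&(P[...,1]<-.15)&(P[...,1]>-.33)
if r.any(): print("bar",np.median(P[r],0),r.sum())
```

```text
(374, 774, 3) [ 0.47572487 -0.00821758  0.24905144] [-0.01027172 -0.27486901 -0.15593341]
bar [ 0.58856087 -0.25138347  0.10251704] 324
```

View pics/f.png

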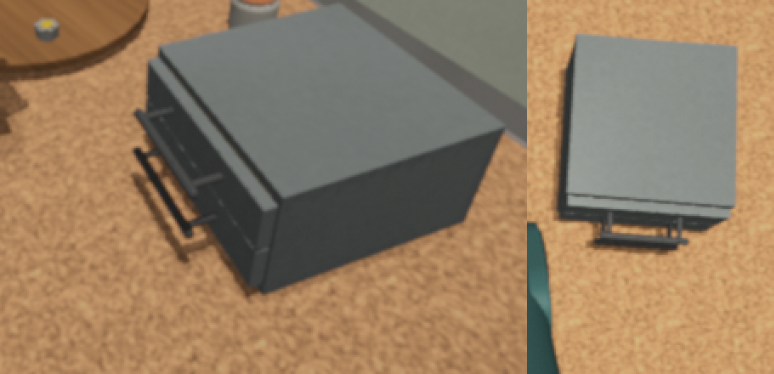

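Both views show the upper front and handle lined up with the shut lower drawer. The bar has moved about 122 mm in and met a firm stop, and the robot is clear of everything.

```bash
python3 -c "
from cell import *
print(close_job())"
```

```text
the job is handed in; nothing more can be done
None
```

The plate lies flat in the upper drawer, which I pushed slowly shut against its stop, and the job was handed in at about 18 s with the robot touching nothing.

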